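Load a label roll on the counter stand and lock it with its R-clip

TASK

Put the loose roll of green labels on the empty spindle of the label stand, down on its plate, and lock it there with the loose R-clip: from the front, like the one on the next spindle, push its straight leg through the cross hole above the roll until the bow has sprung over the spindle. Do not force it: feel for the hole with a light push and do not bend the leg by ramming it against the spindle. Leave the pen and the card reader where they are.

Things in the scene. Friction and masses are not known exactly. Their poses are not given: they have to be found in the camera images.
- stand: Dark label stand, fixed: plate 100 x 190 mm, its top 12 mm above the counter. Origin under the plate's centre; x points away from its front edge, z up. Two upright 18 mm steel spindles at y = +50 mm (empty, for the roll) and y = -50 mm (a red-labelled roll with its clip in, as a pattern). A 5.6 mm round cross hole runs along x through each spindle near its top.
- roll_seat (a point): Point on the plate's top, on the axis of the empty spindle; axes as the stand's. The cross hole is along x. Its centre is 27 to 52 mm above this point: the rod can be set for wider labels, so find its height by eye and touch. Rod 18 mm wide, its domed end 8 mm above the hole's centre; 22 mm sleeve round its lowest 17 mm.
- roll_center (a point): Centre of the loose roll of labels (green labels on cream paper, card core), standing flat: 60 mm across, 20 mm high, bore 25.4 mm, about 0.09 kg. z along its bore.
- clip: Loose R-clip, origin at the centre of its red grip, 26 long (x), 16 wide (y), 16 mm high (z). x points to the straight leg's tip, y to the bow's side. The clip lies flat; the axes of leg and bow (4 mm steel wire) are 6 mm below the origin, 2 mm above the clip's underside. Seated, the spindle's axis crosses the leg 48 mm ahead of the origin; grip in front of the roll, leg towards +x of the stand.
- clip_tip (a point): End of the R-clip's straight leg, on its axis, 78 mm ahead of the grip's centre, rounded. Axes as the clip's. Seated, it stands 30 mm beyond the spindle's axis. Touching the spindle's front it is 9 mm short of that axis.
- bow (a joint): The R-clip's bow wire, sprung about its root beside the grip: 0 rad closed, about 0.1 when its waist rides over the spindle (a push of about 3 to 7 N, from 25 to 12 mm before the seat), near 0 again once it has sprung over and clasps the spindle. The clip is 91 mm long; the bow reaches 15 mm to the side. A touch of 4 N is enough to feel with; above some 28 N on the spindle the clip bends.
- pen: Green pen, 145 mm long, lying at the counter's front edge, a bystander.
- card_reader: Dark card reader, 136 x 74 x 26 mm, behind the stand, a bystander. Origin at its underside.
- counter_sign: Upright counter sign, fixed, 185 mm wide (y), 230 mm high, leaning back; origin at its foot. Keep the hand in front of it. The tall drinks dispenser to its left is 0.43 m high, and its tap lever sticks out towards the robot some 0.2 m above the counter, 0.12 m nearer the robot and 0.23 m further left than the sign: swing past it with the hand drawn in.
Mind the look-alikes: they are no part of the job. Several things look just like the part that bears roll_center: the one meant starts nearest to the robot's base.

How it is judged:
On the way:
1. the loose roll is down on the plate round the empty spindle (horizontal distance between roll_center and roll_seat below 0.005 m and z of roll_center in the frame of roll_seat between 0.007 and 0.0135 m and angle between roll_center's own z axis and vertical below 0.1 rad), for 0.1 s.
At the end, for the whole second after the job is handed in: The roll lies on the plate round the empty spindle (axis within 5 mm, flat); the clip's leg is through the cross hole from the front, its tip 25 to 35 mm beyond the spindle's axis and within 4 mm of it sideways; the bow has sprung over the spindle and closed again (under 0.03 rad) (all of step 1 and x of clip_tip in the frame of roll_seat between 0.025 and 0.035 m and y of clip_tip in the frame of roll_seat between -0.004 and 0.004 m and z of clip_tip in the frame of roll_seat between 0.022 and 0.06 m and angle between the x axis of clip and the x axis of roll_seat, either way round below 0.25 rad and x of clip in the frame of roll_seat below -0.03 m and value of joint bow below 0.03 rad); the robot touches nothing.
It fails at once if the clip presses on the stand or its spindle with more than 28 N (contact force between clip and stand above 28 N).
It fails at once if the pen or the card reader is moved by more than 30 mm (distance of any of pen, card_reader from where it was at the start of the episode above 0.03 m).
It also fails if it takes over 70 s, if anything falls off the work surface, if the arm or the gripper's body presses on something with over 40 N, if the wrist force passes 120 N, or if a joint passes its speed limit or range.

ROBOT

A 7-joint arm with a two-finger parallel gripper is mounted at the origin on a cart in front of the work surface, level with it; the furniture and walls round the work are solid. World frame = base frame: x ahead of the robot, y to its left, z up, the work surface at z = 0. Lengths are in m, angles in rad, forces in N, time in s.
With the tool pointing down it reaches from about 0.4 to 0.875 m from the base axis. Payload 6.5 kg.
Tool frame: the origin (TCP) lies on the centre line of the jaws, within the pads' length; the fingertips stand 25 mm ahead of it and the grasp point (between the pads) lies 6 mm ahead of it; z points along the fingers, y is the direction in which the jaws open and shut (so a half turn about z gives the same grasp; the last joint's range is limited). The gripper opens to 88 mm and grips with 3 to 60 N. Pads are 18 mm wide; open, the fingers measure 123 mm over their backs; the gripper's body (75 mm by 187 mm) begins 45 mm behind the grasp point.
Start: joints at [-1.368, 0.536, -0.004, 1.538, 0.003, 1.067, -0.071], TCP at [0.173, 0.627, 0.264] pointing down, gripper open.
Joint ranges: [-2.7, 2.7], [-0.37, 2.16], [-1.27, 1.26], [0.24, 2.4], [-1.31, 4.45], [0.19, 1.91], [-2.76, 2.76]. Speed limits (rad/s): [2.39, 2.39, 3.14, 3.14, 3.14, 3.14, 3.14].

INTERFACE

Orientations are given as a 3x3 rotation matrix whose columns are the frame's x, y, z axes.
In Python, from rig import * gives the robot as it stands.
- The arm moves only by the tool step_arm, never from a script. Its argument "series" is text: rows parted by semicolons, each of 7 numbers parted by spaces: the shift along the tool's x, y, z in m, then the turn, a rotation vector about the tool's x, y, z in degrees, then the closure, from -1 (fully open) to 1 (shut). In form: dx dy dz wx wy wz fingers; .... A call has exactly 10 rows; each row is the pose to reach, as a shift and turn from the pose measured when the call began, along the tool's axes at that moment; what a row does not reach only later rows make up. A row lasts 1/10 s, in which the tool goes at most 50 mm and 8.59 degrees, less where a joint would pass 70% of its speed; a pose out of reach is approached as far as the arm can. A call with a gripper value outside its range is refused whole. The fingers move at their own pace and stop on an object; "squeeze" is the grip in N (left out, the last holds). Time passes only in rows, so rows that repeat a pose let the fingers close, or fill a call up. It gives the time, the measured TCP pose, the force and the opening at its end, in the units of the state.
- get_state(): the state, without advancing time (a new reading comes with each control period).
- grab_frame(name): name is "side" or "top"; returns the picture (384x512x3 uint8, red, green, blue); there is no depth.
- camera_params(name): a dict with "vertical_fov" (degrees; the focal length in pixels is half the picture's height over the tangent of half this angle, whatever the lens; pixels are square), "cx", "cy" (the principal point, pixels), "k1" (the pictures are not rectified: a ray, as slopes to the right and down, at radius r is drawn at 1 + k1 r^2 times it, then the intrinsics apply), "T" (4x4, takes a point from camera to world coordinates). Camera axes: x right, y down, z forward; pixel columns grow to the right and rows downward; lengths in m; the calibration is good to about 2 mm. A picture is of the moment at which its call begins. camera_params takes no time and is no camera call.
- close_job(): hands the job in, once; it reports no verdict.
Trained networks look in the newest picture that a camera, given by its name, has taken for a name from the list of things; names that differ only in an ending like _2 or _b are one class to them, and where a whole thing is asked for, a point or a joint stands for the part that bears it (a point fixed in the world has none). Each returns a list of dicts, best first, with "confidence" (0 to 1); they miss things now and then, are a little off and sometimes report something else, mostly with a low value. They report only what shows in the picture. A call takes as long as a camera call. They do not tell look-alikes from the thing itself.
- silhouettes(camera, name): "mask" (384x512 bool, what is visible of it) and "point" ([column, row] in pixels, amid what is visible of it).
- pinpoint(camera, name): "point" ([column, row] in pixels: a listed point, or the origin of a listed thing).
The state is a dict: "time_s": time; "joints": joint angles; "joint_velocities": joint speeds; "joint_torque": joint torques, N m; "eef_pos": TCP position; "tool_rot": TCP orientation; "ft_force": force on the tool from outside, world axes, zero at the start; "wrist_torque": the same for the moment, N m; "gripper_width": finger opening in m.
Only numpy, scipy, OpenCV 4.12 (cv2) and the standard library are available. Lean on these libraries where they do the work, as an engineer would, in place of code of your own. Each camera call takes 0.05 s, during which the arm holds its last target.

## Working session

There is one attempt and no reset: what is moved stays moved. The work goes in short steps, Python scripts to look and compute and a tool call to move; the robot and the scene stay as the last step left them, time stands still between calls to the robot, and variables do not carry over. Pictures are saved under pics/ and viewed, and the job is handed in when it is done.

Besides the shell and the picture viewer there is one more tool, called as name(argument=value, ...) on one line, values as JSON. step_arm: Moves the arm, as the interface text tells. Its arguments: {"type":"object","properties":{"series":{"type":"string"},"squeeze":{"type":"number"}},"required":["series"]}

```bash
ls; mkdir -p pics
cat > h.py <<'E'
from rig import *
import numpy as np, cv2
def K(name):
    p=camera_params(name); f=192/np.tan(np.radians(p["vertical_fov"])/2)
    return p,f
def ray(name,px):
    p,f=K(name); d=np.array([(px[0]-p["cx"])/f,(px[1]-p["cy"])/f]); u=d.copy()
    for _ in range(30): u=d/(1+p["k1"]*(u@u))
    T=np.array(p["T"]); return T[:3,3],T[:3,:3]@np.array([u[0],u[1],1])
def onz(name,px,z):
    o,d=ray(name,px); return o+d*(z-o[2])/d[2]
def proj(name,P):
    p,f=K(name); T=np.array(p["T"]); c=T[:3,:3].T@(np.array(P)-T[:3,3]); u=c[:2]/c[2]; u=u*(1+p["k1"]*(u@u))
    return np.array([p["cx"]+f*u[0],p["cy"]+f*u[1]])
def tri(pa,pb,a="side",b="top"):
    o1,d1=ray(a,pa);o2,d2=ray(b,pb); A=np.stack([d1,-d2],1); t=np.linalg.lstsq(A,o2-o1,rcond=None)[0]
    p1=o1+t[0]*d1;p2=o2+t[1]*d2; return (p1+p2)/2,np.linalg.norm(p1-p2)
def save(name,fn,crop=None,scale=1):
    im=grab_frame(name)
    if crop: im=im[crop[1]:crop[3],crop[0]:crop[2]]
    im=cv2.resize(im,None,fx=scale,fy=scale,interpolation=cv2.INTER_CUBIC)
    cv2.imwrite("pics/"+fn,im[:,:,::-1])
E
python3 - <<'E'
from h import *
for n in ("side","top"):
    save(n,n+"0.png",scale=1.5)
    p=camera_params(n); print(n,p["vertical_fov"],p["k1"],np.round(p["T"],3).tolist())
    for t in ["stand","roll_seat","roll_center","clip","clip_tip","pen","card_reader","counter_sign"]:
        print(n,t,[(np.round(d["point"],1).tolist(),round(d["confidence"],2)) for d in pinpoint(n,t)])
print(get_state())
E
```

```text
pics
side 43.64307125045235 0.03547307051053649 [[0.106, -0.798, 0.593, -0.009], [-0.994, -0.095, 0.049, -0.229], [0.018, -0.595, -0.804, 0.803], [0.0, 0.0, 0.0, 1.0]]
side stand [([347.0, 225.6], 0.76)]
side roll_seat [([325.2, 223.5], 0.8), ([319.4, 147.1], 0.19)]
side roll_center [([146.2, 245.4], 0.93), ([259.7, 208.1], 0.74)]
side clip [([225.8, 245.8], 0.58), ([349.1, 223.3], 0.43)]
side clip_tip [([220.7, 218.3], 0.47)]
side pen [([326.9, 287.6], 0.74)]
side card_reader [([317.1, 148.2], 0.57)]
side counter_sign [([324.5, 289.6], 0.19)]
top 46.010697999227276 -0.14291291795074304 [[0.001, -0.995, 0.103, 0.439], [-1.0, -0.001, 0.007, -0.18], [-0.007, -0.103, -0.995, 0.985], [0.0, 0.0, 0.0, 1.0]]
top stand [([326.4, 193.7], 0.74)]
top roll_seat [([308.9, 195.1], 0.59)]
top roll_center [([252.3, 186.5], 0.78), ([156.3, 236.2], 0.66)]
top clip [([226.3, 233.6], 0.7), ([155.2, 237.3], 0.53)]
top clip_tip []
top pen [([317.3, 260.7], 0.73)]
top card_reader [([303.8, 106.6], 0.95)]
top counter_sign []
{'time_s': 0.9, 'joints': array([-1.3682254 ,  0.53643207, -0.00439399,  1.53787618,  0.00261773,
        1.06729814, -0.07123486]), 'joint_velocities': array([-9.30043632e-04,  1.12357977e-03,  1.06333933e-03, -5.21762593e-04,
        2.41088412e-03,  2.87217673e-05,  7.23415816e-04]), 'joint_torque': array([ 8.51501281e-04, -5.70894992e+01,  9.90386233e-01, -2.51915574e+01,
       -5.61334309e-02,  1.07408100e-02,  2.73884791e-05]), 'eef_pos': array([0.17261236, 0.62666494, 0.26370446]), 'tool_rot': array([[-9.64099327e-01,  2.65541874e-01,  4.47049336e-05],
       [ 2.65541873e-01,  9.64099328e-01, -1.72191474e-05],
       [-4.76724011e-05, -4.72993661e-06, -9.99999999e-01]]), 'ft_force': array([-0.05061348,  0.13017105, -0.03092222]), 'wrist_torque': array([ 0.06258102,  0.0196361 , -0.06836865]), 'gripper_width': 0.08798477858791219}
```

View pics/side0.png

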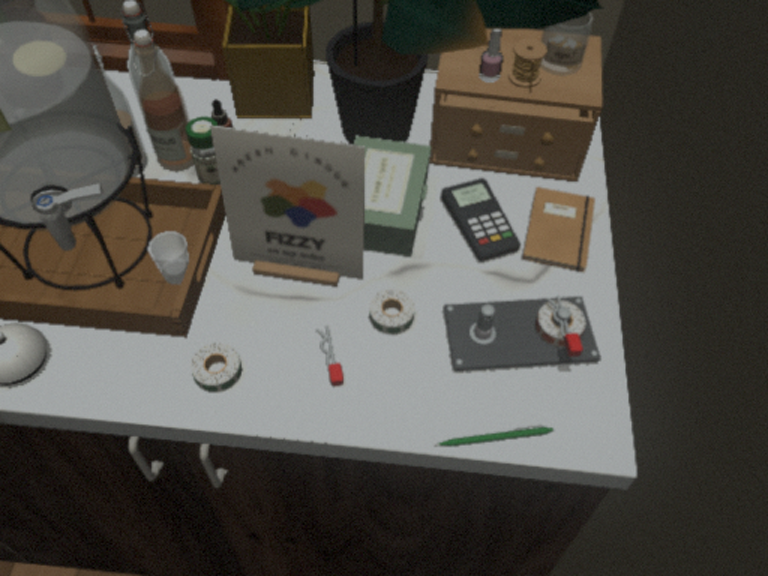

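View pics/top0.png

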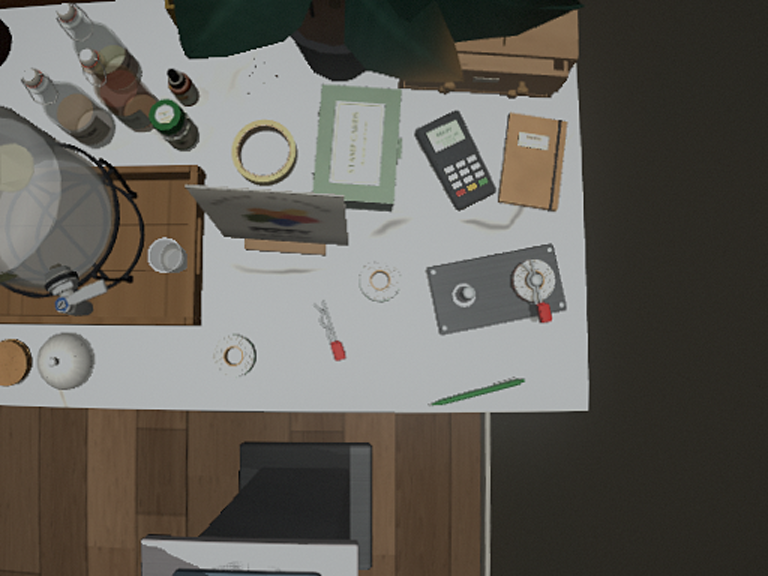

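Two roll candidates: side (146,245)/top (156,236), and side (260,208)/top (252,187). Next I'll measure their distances from the base and enlarge the views.

Run:
```python
from h import *
for s,t in (((146.2,245.4),(156.3,236.2)),((259.7,208.1),(252.3,186.5))):
    P=onz("top",t,.01);Q=onz("side",s,.01);print("roll",P.round(4),Q.round(4),np.hypot(*P[:2]))
print("seat",onz("top",(308.9,195.1),.012).round(4),onz("side",(325.2,223.5),.012).round(4))
print("stand",onz("top",(326.4,193.7),.0).round(4),onz("side",(347,225.6),.0).round(4))
print("clip",onz("top",(226.3,233.6),.008).round(4),onz("side",(225.8,245.8),.008).round(4))
save("top","t1.png",(130,150,280,260),5)
save("top","t2.png",(275,150,395,240),6)
save("side","s1.png",(110,190,280,280),4.5)
save("side","s2.png",(285,185,405,260),6.5)
```

```text
roll [0.4244 0.0179 0.01  ] [0.4201 0.0136 0.01  ] 0.42480209873515745
roll [ 0.5325 -0.1894  0.01  ] [ 0.5295 -0.1898  0.01  ] 0.5651692455394676
seat [ 0.5137 -0.3117  0.012 ] [ 0.507  -0.3207  0.012 ]
stand [ 0.5177 -0.3519  0.    ] [ 0.515  -0.3651  0.    ]
clip [ 0.4308 -0.1335  0.008 ] [ 0.4375 -0.1348  0.008 ]
```

View pics/t1.png

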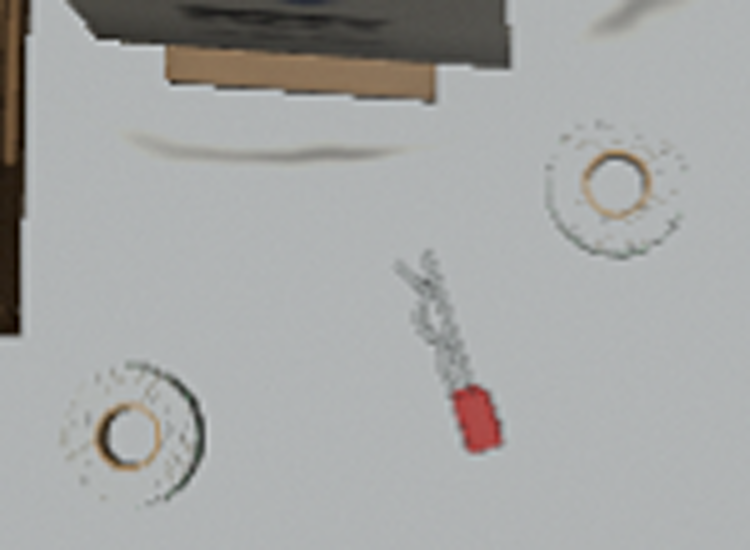

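View pics/t2.png

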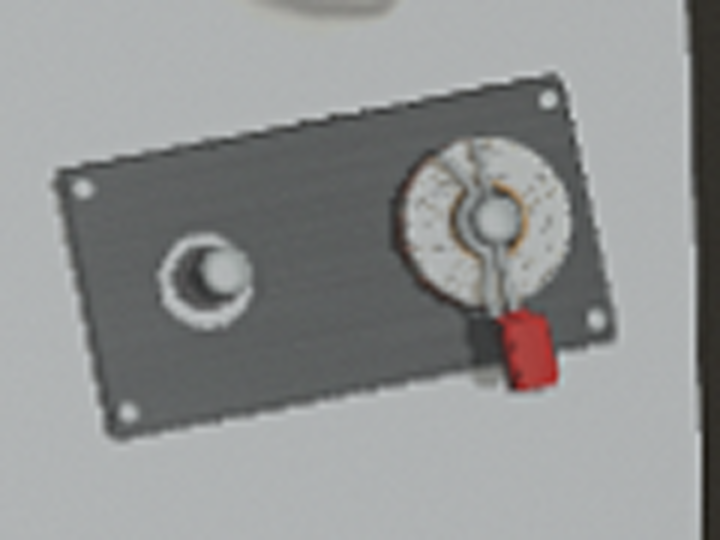

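View pics/s1.png

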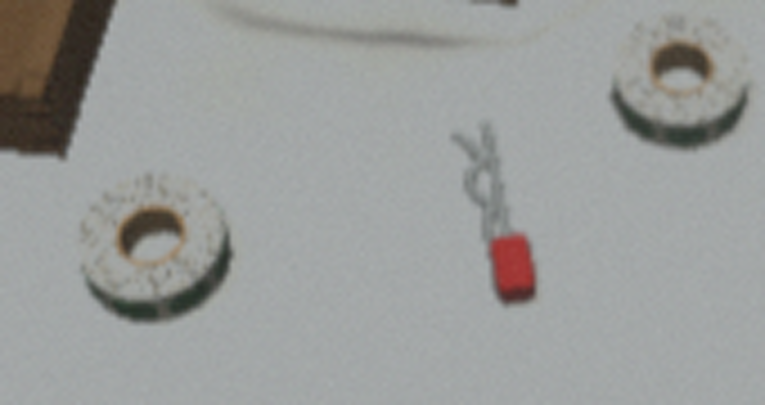

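View pics/s2.png

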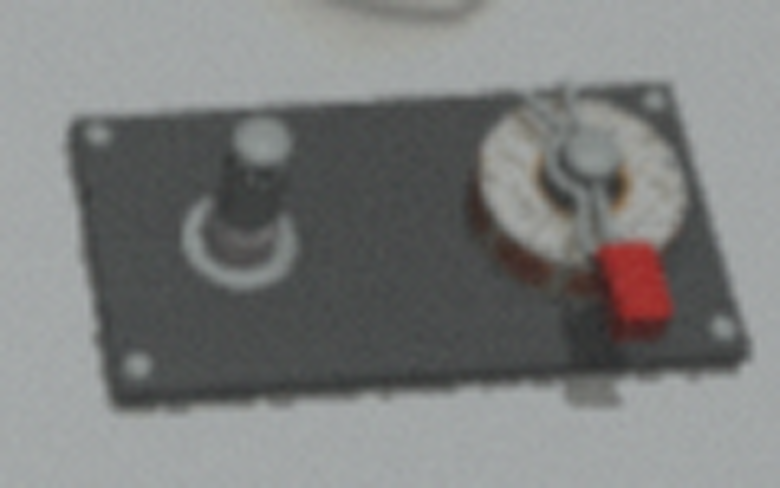

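Both loose rolls are green. The left one, side (146,245)/top (156,236), is 0.425 m from the base against 0.565 m for the other, and the crops confirm it, so it is the one meant. The loose clip's grip is at top (226,234), and its bow is on the left, as on the pattern clip. The empty spindle is at top (312,195).

Run:
```python
from h import *
t=lambda x,y:(x/6+275-.42,y/6+150-.42)
s=lambda x,y:(x/6.5+285-.42,y/6.5+185-.42)
T=[(83,188),(127,412),(548,98),(596,317)]; S=[(97,135),(137,365),(654,101),(723,327)]
A=np.array([onz("top",t(*p),.012) for p in T]);B=np.array([onz("side",s(*p),.012) for p in S])
for n,M in(("top",A),("side",B)):
    ex=(M[0]-M[1]+M[2]-M[3]); ey=(M[0]-M[2]+M[1]-M[3])
    print(n,M.mean(0).round(4),"yaw x",np.degrees(np.arctan2(ex[1],ex[0])).round(2),"yaw y",np.degrees(np.arctan2(-ey[0],ey[1])).round(2),M.round(4).tolist())
    y=(np.arctan2(ex[1],ex[0])+np.arctan2(-ey[0],ey[1]))/2
    print(" seat",(M.mean(0)+.05*np.array([-np.sin(y),np.cos(y),0])).round(4))
print("dome",tri(s(263,138),t(226,270)))
print("dome2",tri(s(592,150),t(500,215)))
# sleeve ring
print("sleeve ring top", onz("top",t(205,279),.029).round(4), onz("side",s(240,241),.029).round(4))
print("sleeve ring as on plate", onz("top",t(205,279),.012).round(4), onz("side",s(240,241),.012).round(4))
# clip: crop t1 scale5 (130,150); s1 scale 4.5 (110,190)
t1=lambda x,y:(x/5+130-.4,y/5+150-.4); s1=lambda x,y:(x/4.5+110-.4,y/4.5+190-.4)
for nm,cs in (("top",[t1(477,420),t1(427,255)]),("side",[s1(513,262),s1(486,125)])):
    g=onz(nm,cs[0],.014 if nm=="top" else .013);p=onz(nm,cs[1],.002);print(nm,"grip",g.round(4),"tip",p.round(4),"yaw",np.degrees(np.arctan2(p[1]-g[1],p[0]-g[0])).round(1),np.linalg.norm((p-g)[:2]))
for n in("top","side"):
  for nm in("clip","roll_center"):
    for d in silhouettes(n,nm): 
        m=d["mask"];ys,xs=np.nonzero(m);print(n,nm,d["confidence"],xs.min(),xs.max(),ys.min(),ys.max(),xs.mean(),ys.mean())
        if nm=="roll_center": print(onz(n,((xs.min()+xs.max())/2,(ys.min()+ys.max())/2),.01).round(4))
# sign, dispenser
print("sign foot",onz("top",(190,163),0.01).round(3),onz("side",(197,182),0.01).round(3))
print("tap top/side",tri((35,138),(45,202)))
print("tap end",tri((65,127),(68,193)))
print("disp edge right ring", onz("top",(95,150),.05).round(3),"tank right",onz("top",(75,150),.3),"tray corner",onz("top",(133,215),.03))
```

```text
top [ 0.5209 -0.3607  0.012 ] yaw x 10.86 yaw y 11.09 [[0.5445, -0.2676, 0.012], [0.4638, -0.2828, 0.012], [0.5777, -0.4384, 0.012], [0.4976, -0.4541, 0.012]]
 seat [ 0.5114 -0.3116  0.012 ]
side [ 0.5206 -0.3624  0.012 ] yaw x 11.25 yaw y 10.99 [[0.5441, -0.2685, 0.012], [0.4637, -0.2845, 0.012], [0.5775, -0.4404, 0.012], [0.4971, -0.4563, 0.012]]
 seat [ 0.511  -0.3134  0.012 ]
dome (array([ 0.51063299, -0.31228858,  0.06627383]), np.float64(0.0020142351947954867))
dome2 (array([ 0.53132579, -0.41136112,  0.04716987]), np.float64(0.0010361712953721772))
sleeve ring top [ 0.5103 -0.3091  0.029 ] [ 0.4993 -0.3116  0.029 ]
sleeve ring as on plate [ 0.5116 -0.3114  0.012 ] [ 0.5104 -0.3134  0.012 ]
top grip [ 0.4309 -0.131   0.014 ] tip [ 0.5023 -0.1082  0.002 ] yaw 17.7 0.07501940833667028
side grip [ 0.4299 -0.1319  0.013 ] tip [ 0.5029 -0.1085  0.002 ] yaw 17.8 0.07666578702009434
top clip 0.74 214 229 204 239 221.71515151515152 225.75757575757575
top clip 0.66 213 215 208 212 214.0 210.0
top roll_center 0.71 141 170 224 250 155.71428571428572 236.991974317817
[0.4227 0.0196 0.01  ]
top roll_center 0.6 239 267 173 200 252.97009345794393 186.44859813084113
[ 0.5325 -0.1909  0.01  ]
side clip 0.57 213 228 222 257 221.6919191919192 243.9848484848485
side roll_center 0.92 246 275 193 223 260.60512129380055 207.8787061994609
[ 0.5299 -0.1913  0.01  ]
side roll_center 0.9 127 160 229 260 143.81905910735827 244.63932448733414
[0.4215 0.0191 0.01  ]
sign foot [ 0.584 -0.053  0.01 ] [ 0.579 -0.054  0.01 ]
tap top/side (array([0.48491517, 0.17750175, 0.21464226]), np.float64(6.810601766746164e-05))
tap end (array([0.49965908, 0.12811404, 0.23160887]), np.float64(0.0004902089762923318))
disp edge right ring [0.607 0.147 0.05 ] tank right [0.56194594 0.09187108 0.3       ] tray corner [0.46928737 0.06493227 0.03      ]
```

step_arm(series="0 -0.03 0 0 0 8.5 -1; 0 -0.06 0 0 0 17 -1; 0 -0.09 0 0 0 25.5 -1; 0 -0.12 0 0 0 34 -1; 0 -0.15 0 0 0 42.5 -1; 0 -0.18 0 0 0 51 -1; 0 -0.21 0 0 0 59.5 -1; 0 -0.23 0 0 0 68 -1; 0 -0.235 0 0 0 76.5 -1; 0 -0.235 0 0 0 85 -1")

```text
time_s: 2.3
eef_pos: [0.1099, 0.3992, 0.264]
tool_rot: [[0.186, 0.982, -0.0], [0.982, -0.186, 0.0], [0.0, -0.0, -1.0]]
ft_force: [0.1, -1.0, 0.1]
gripper_width: 0.0884
```

```bash
cat >> h.py <<'E'
def jaw(s): R=s["tool_rot"]; return np.degrees(np.arctan2(R[1,1],R[0,1]))
def mv(p,yaw,s=None):
    s=s or get_state(); d=s["tool_rot"].T@(np.array(p)-s["eef_pos"]); w=-((yaw-jaw(s)+180)%360-180)
    return d.round(4),round(w,2)
def st():
    s=get_state(); print("t",round(s["time_s"],2),"p",s["eef_pos"].round(4),"jaw",jaw(s).round(2),"zax",s["tool_rot"][:,2].round(4),"F",s["ft_force"].round(2),"w",round(s["gripper_width"],4),"q",s["joints"].round(2)); return s
E
python3 - <<'E'
from h import *
s=st()
r=np.hypot(*s["eef_pos"][:2]);th0=np.arctan2(s["eef_pos"][1],s["eef_pos"][0])
for i in range(1,11):
    th=th0+(np.radians(2.5)-th0)*i/10
    print(mv([r*np.cos(th),r*np.sin(th),s["eef_pos"][2]],-90+np.degrees(th)))
E
```

```text
t 2.3 p [0.1099 0.3992 0.264 ] jaw -10.74 zax [-3.e-04  4.e-04 -1.e+00] F [ 0.07 -1.03  0.1 ] w 0.0884 q [-1.62  0.13  0.23  2.13 -0.04  0.88 -1.56]
(array([-0.0075,  0.0515, -0.    ]), np.float64(11.87))
(array([-0.0214,  0.1017, -0.    ]), np.float64(19.08))
(array([-4.150e-02,  1.498e-01, -1.000e-04]), np.float64(26.29))
(array([-6.740e-02,  1.949e-01, -1.000e-04]), np.float64(33.5))
(array([-9.880e-02,  2.365e-01, -1.000e-04]), np.float64(40.71))
(array([-1.352e-01,  2.737e-01, -1.000e-04]), np.float64(47.92))
(array([-1.760e-01,  3.061e-01, -2.000e-04]), np.float64(55.13))
(array([-2.205e-01,  3.332e-01, -2.000e-04]), np.float64(62.34))
(array([-2.681e-01,  3.544e-01, -2.000e-04]), np.float64(69.55))
(array([-3.179e-01,  3.695e-01, -2.000e-04]), np.float64(76.76))
```

step_arm(series="-0.007 0.049 0 0 0 8 -1; -0.020 0.098 0 0 0 16 -1; -0.039 0.144 0 0 0 24 -1; -0.063 0.187 0 0 0 32 -1; -0.092 0.227 0 0 0 40 -1; -0.126 0.263 0 0 0 47 -1; -0.164 0.295 0 0 0 55 -1; -0.206 0.323 0 0 0 62 -1; -0.252 0.346 0 0 0 69 -1; -0.300 0.363 0 0 0 76 -1")

```text
time_s: 3.3
eef_pos: [0.4112, 0.0378, 0.2643]
tool_rot: [[0.999, 0.052, 0.001], [0.052, -0.999, 0.001], [0.001, -0.001, -1.0]]
ft_force: [0.8, 0.3, 0.5]
gripper_width: 0.0878
```

Run:
```python
from h import *
s=st()
print(mv([.422,.019,.10],-90),mv([.422,.019,.029],-90))
```

```text
t 3.3 p [0.4112 0.0378 0.2643] jaw -87.01 zax [ 1.4e-03  8.0e-04 -1.0e+00] F [0.79 0.33 0.49] w 0.0878 q [-0.93  0.15  0.81  2.16 -0.14  0.88 -1.56]
(array([0.0095, 0.0194, 0.1643]), np.float64(2.99)) (array([0.0094, 0.0195, 0.2353]), np.float64(2.99))
```

step_arm(series="0.009 0.019 0.03 0 0 3 -1; 0.009 0.019 0.075 0 0 3 -1; 0.009 0.019 0.12 0 0 3 -1; 0.009 0.019 0.16 0 0 3 -1; 0.009 0.019 0.19 0 0 3 -1; 0.009 0.019 0.215 0 0 3 -1; 0.009 0.019 0.230 0 0 3 -1; 0.009 0.0195 0.235 0 0 3 -1; 0.009 0.0195 0.235 0 0 3 1; 0.009 0.0195 0.235 0 0 3 1", squeeze=15)

```text
time_s: 4.3
eef_pos: [0.4222, 0.019, 0.0299]
tool_rot: [[1.0, -0.0, 0.003], [-0.0, -1.0, 0.001], [0.003, -0.001, -1.0]]
ft_force: [0.8, 0.3, 0.6]
gripper_width: 0.0743
```

Run:
```python
from h import *
s=st()
save("top","t3.png",(110,190,210,290),6)
save("side","s3.png",(90,180,210,290),5)
```

```text
t 4.3 p [0.4222 0.019  0.0299] jaw -90.02 zax [ 0.0027  0.001  -1.    ] F [0.79 0.31 0.57] w 0.0743 q [-0.46  0.66  0.38  2.25 -0.73  0.35 -1.03]
```

View pics/s3.png

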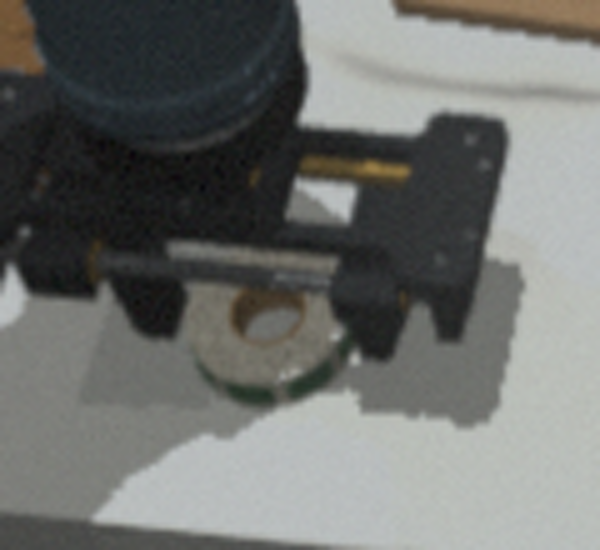

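The roll is between the fingers, with its bore at side px about (143,243). I'll close and lift.

step_arm(series="0 0 0 0 0 0 1; 0 0 0 0 0 0 1; 0 0 0 0 0 0 1; 0 0 0 0 0 0 1; 0 0 0 0 0 0 1; 0 0 -0.02 0 0 0 1; 0 0 -0.06 0 0 0 1; 0 0 -0.1 0 0 0 1; 0 0 -0.1 0 0 0 1; 0 0 -0.1 0 0 0 1", squeeze=15)

```text
time_s: 5.4
eef_pos: [0.4222, 0.0196, 0.1304]
tool_rot: [[1.0, 0.001, 0.004], [0.001, -1.0, 0.002], [0.004, -0.002, -1.0]]
ft_force: [-0.3, -0.3, -1.2]
gripper_width: 0.0595
```

Run:
```python
from h import *
s=st()
d=mv([.511,-.3125,.13],11)
print(d)
p0=s["eef_pos"]
for i in range(1,13):
    f=i/12; print(mv(p0+f*(np.array([.511,-.3125,.13])-p0),-90+101*f))
```

```text
t 5.4 p [0.4222 0.0196 0.1304] jaw -89.95 zax [ 0.0045  0.0018 -1.    ] F [-0.33 -0.26 -1.17] w 0.0595 q [-0.69  0.46  0.66  2.24 -0.52  0.58 -1.21]
(array([8.850e-02, 3.321e-01, 2.000e-04]), np.float64(-100.95))
(array([0.0074, 0.0277, 0.    ]), np.float64(-8.36))
(array([0.0148, 0.0554, 0.    ]), np.float64(-16.78))
(array([0.0221, 0.083 , 0.0001]), np.float64(-25.2))
(array([2.950e-02, 1.107e-01, 1.000e-04]), np.float64(-33.61))
(array([3.690e-02, 1.384e-01, 1.000e-04]), np.float64(-42.03))
(array([4.430e-02, 1.661e-01, 1.000e-04]), np.float64(-50.45))
(array([5.160e-02, 1.938e-01, 1.000e-04]), np.float64(-58.86))
(array([5.900e-02, 2.214e-01, 1.000e-04]), np.float64(-67.28))
(array([6.640e-02, 2.491e-01, 2.000e-04]), np.float64(-75.7))
(array([7.380e-02, 2.768e-01, 2.000e-04]), np.float64(-84.11))
(array([8.120e-02, 3.045e-01, 2.000e-04]), np.float64(-92.53))
(array([8.850e-02, 3.321e-01, 2.000e-04]), np.float64(-100.95))
```

step_arm(series="0.009 0.035 0 0 0 -8.4 1; 0.018 0.078 0 0 0 -16.8 1; 0.030 0.122 0 0 0 -25.2 1; 0.042 0.167 0 0 0 -33.6 1; 0.054 0.212 0 0 0 -42 1; 0.066 0.255 0 0 0 -50.4 1; 0.077 0.295 0 0 0 -58.8 1; 0.088 0.325 0 0 0 -67.2 1; 0.0885 0.332 0 0 0 -75.6 1; 0.0885 0.332 0 0 0 -84 1")

```text
time_s: 6.4
eef_pos: [0.5096, -0.3141, 0.1279]
tool_rot: [[0.101, 0.995, 0.002], [0.995, -0.101, 0.003], [0.004, 0.002, -1.0]]
ft_force: [-0.9, -0.1, -1.2]
gripper_width: 0.059
```

Run:
```python
from h import *
s=st()
print(mv([.511,-.3125,.13],11))
save("top","t4.png",(250,130,400,260),5)
save("side","s4.png",(260,130,420,270),4.2)
```

```text
t 6.4 p [ 0.5096 -0.3141  0.1279] jaw -5.79 zax [ 0.0023  0.0033 -1.    ] F [-0.85 -0.06 -1.18] w 0.059 q [ 0.31  0.63  0.23  1.78 -0.21  0.75  0.55]
(array([ 0.0017,  0.0012, -0.0021]), np.float64(-16.79))
```

View pics/t4.png

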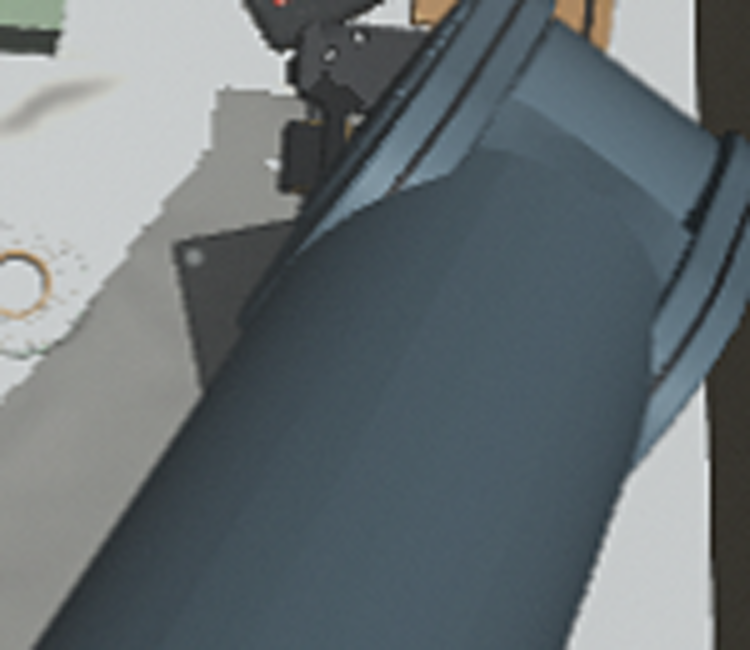

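View pics/s4.png

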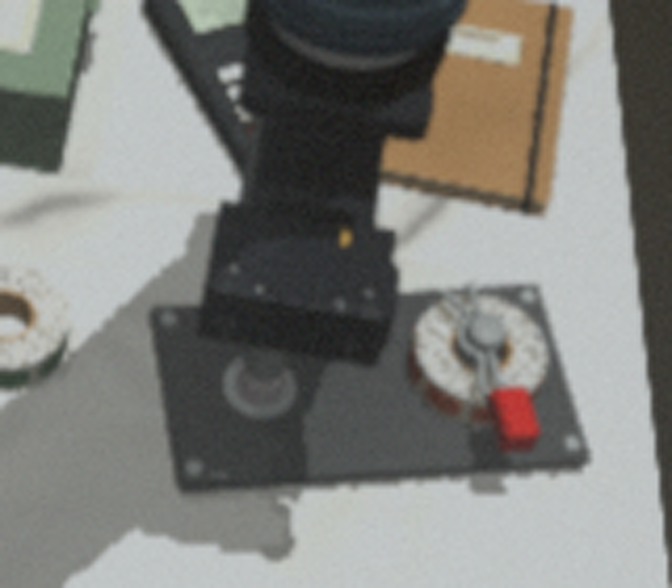

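step_arm(series="0.0015 0.001 0 0 0 -8.4 1; 0.0015 0.001 0 0 0 -16.8 1; 0.0015 0.001 0 0 0 -16.8 1; 0.0015 0.001 0.01 0 0 -16.8 1; 0.0015 0.001 0.02 0 0 -16.8 1; 0.0015 0.001 0.03 0 0 -16.8 1; 0.0015 0.001 0.04 0 0 -16.8 1; 0.0015 0.001 0.05 0 0 -16.8 1; 0.0015 0.001 0.055 0 0 -16.8 1; 0.0015 0.001 0.055 0 0 -16.8 1")

```text
time_s: 7.5
eef_pos: [0.5105, -0.3103, 0.0721]
tool_rot: [[-0.188, 0.982, 0.001], [0.982, 0.188, 0.005], [0.005, 0.002, -1.0]]
ft_force: [-0.1, -0.4, -1.4]
gripper_width: 0.0596
```

Run:
```python
from h import *
s=st()
print(mv([.511,-.3125,.042],11))
save("side","s5.png",(260,130,420,270),4.2)
```

```text
t 7.5 p [ 0.5105 -0.3103  0.0721] jaw 10.83 zax [ 9.0e-04  5.4e-03 -1.0e+00] F [-0.14 -0.44 -1.43] w 0.0596 q [ 0.37  0.71  0.14  1.79 -0.16  0.65  0.79]
(array([-0.0024,  0.    ,  0.0301]), np.float64(-0.17))
```

View pics/s5.png

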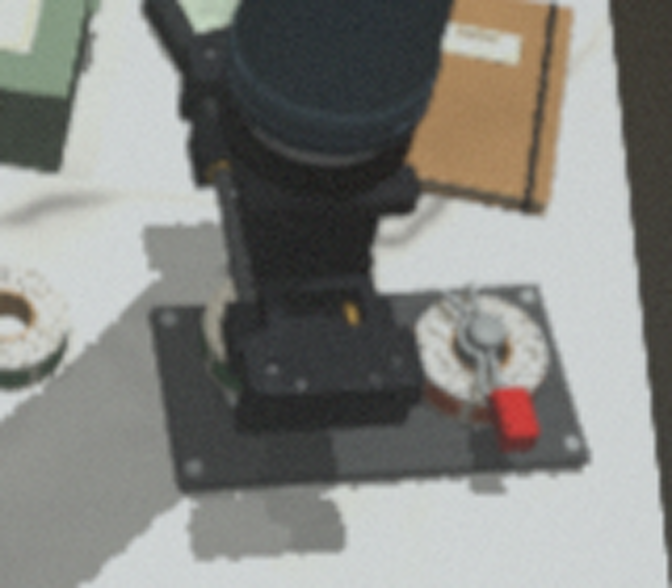

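step_arm(series="-0.0022 0 0 0 -0.3 0 1; -0.0022 0 0 0 -0.3 0 1; -0.0022 0 0.005 0 -0.3 0 1; -0.0022 0 0.01 0 -0.3 0 1; -0.0022 0 0.015 0 -0.3 0 1; -0.0022 0 0.02 0 -0.3 0 1; -0.0022 0 0.024 0 -0.3 0 1; -0.0022 0 0.027 0 -0.3 0 1; -0.0022 0 0.029 0 -0.3 0 1; -0.0022 0 0.029 0 -0.3 0 1")

```text
time_s: 8.55
eef_pos: [0.5107, -0.3121, 0.0432]
tool_rot: [[-0.188, 0.982, 0.001], [0.982, 0.188, 0.001], [0.0, 0.002, -1.0]]
ft_force: [-2.0, 1.8, -2.8]
gripper_width: 0.0596
```

Run:
```python
from h import *
s=st()
print(mv([.511,-.3125,.042],11))
```

```text
t 8.55 p [ 0.5107 -0.3121  0.0432] jaw 10.83 zax [ 1.5e-03  6.0e-04 -1.0e+00] F [-1.99  1.82 -2.77] w 0.0596 q [ 0.38  0.76  0.13  1.8  -0.16  0.59  0.8 ]
(array([-0.0004,  0.0002,  0.0012]), np.float64(-0.17))
```

step_arm(series="0 0 0.0015 0 0 0 1; 0 0 0.002 0 0 0 1; 0 0 0.002 0 0 0 -1; 0 0 0.002 0 0 0 -1; 0 0 0.002 0 0 0 -1; 0 0 0.002 0 0 0 -1; 0 0 -0.02 0 0 0 -1; 0 0 -0.055 0 0 0 -1; 0 0 -0.08 0 0 0 -1; 0 0 -0.08 0 0 0 -1")

```text
time_s: 9.55
eef_pos: [0.5128, -0.3137, 0.1267]
tool_rot: [[-0.188, 0.982, 0.007], [0.982, 0.188, -0.003], [-0.004, 0.007, -1.0]]
ft_force: [0.2, -0.2, 0.3]
gripper_width: 0.0881
```

Run:
```python
from h import *
s=st()
print(mv([.511,-.3125,.12],101))
print(mv([.511,-.3125,.12],-79))
save("side","s6.png",(260,130,420,270),4.2)
```

```text
t 9.55 p [ 0.5128 -0.3137  0.1267] jaw 10.82 zax [ 0.0074 -0.0026 -1.    ] F [ 0.22 -0.17  0.31] w 0.0881 q [ 0.36  0.63  0.16  1.78 -0.14  0.74  0.78]
(array([ 0.0015, -0.0016,  0.0067]), np.float64(-90.18))
(array([ 0.0015, -0.0016,  0.0067]), np.float64(89.82))
```

View pics/s6.png

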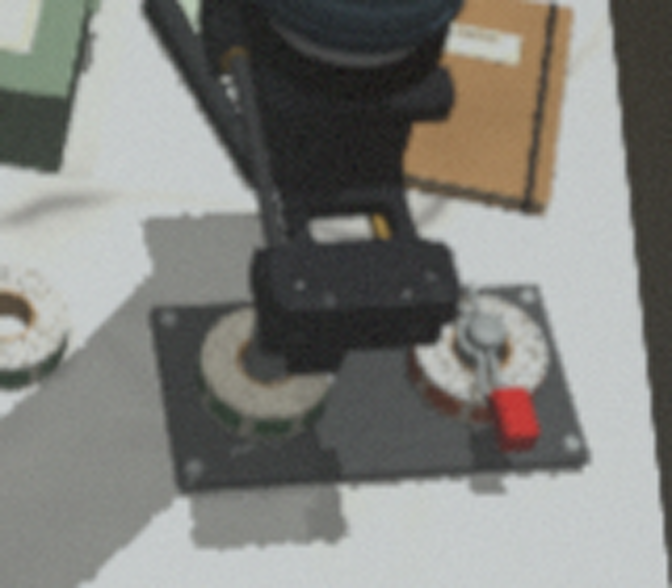

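The roll is down round the spindle, side px about (325,217). Next I'll turn the jaws and feel the spindle for its y and height.

step_arm(series="0.001 -0.001 0 0 0 8.5 -1; 0.001 -0.001 0 0 0 17 -1; 0.001 -0.001 0 0 0 25.5 -1; 0.001 -0.001 0 0 0 34 -1; 0.001 -0.001 0 0 0 42.5 -1; 0.001 -0.001 0 0 0 51 -1; 0.001 -0.001 0 0 0 59.5 -1; 0.001 -0.001 0 0 0 68 -1; 0.001 -0.001 0 0 0 76.5 -1; 0.001 -0.001 0 0 0 85 -1")

```text
time_s: 10.6
eef_pos: [0.5098, -0.3117, 0.1232]
tool_rot: [[0.964, 0.267, 0.003], [0.267, -0.964, -0.001], [0.002, 0.001, -1.0]]
ft_force: [-0.2, -0.4, 0.6]
gripper_width: 0.088
```

Run:
```python
from h import *
s=st()
print(mv([.511,-.3125,.075],-79), (s["tool_rot"].T@np.array([0,0,-1])).round(4))
```

```text
t 10.6 p [ 0.5098 -0.3117  0.1232] jaw -74.52 zax [ 2.5e-03 -6.0e-04 -1.0e+00] F [-0.17 -0.4   0.56] w 0.088 q [ 0.09  0.69  0.54  1.8  -0.49  0.78 -0.42]
(array([0.0009, 0.001 , 0.0482]), np.float64(4.48)) [-0.0023 -0.0012  1.    ]
```

step_arm(series="0.001 0.001 0.01 0 0 4.5 -1; 0.001 0.001 0.02 0 0 4.5 -1; 0.001 0.001 0.03 0 0 4.5 -1; 0.001 0.001 0.04 0 0 4.5 0.2; 0.001 0.001 0.048 0 0 4.5 0.5; 0.001 0.001 0.048 0 0 4.5 1; 0.001 0.001 0.048 0 0 4.5 1; 0.001 0.001 0.048 0 0 4.5 1; 0.001 0.001 0.048 0 0 4.5 1; 0.001 0.001 0.048 0 0 4.5 1", squeeze=4)

```text
time_s: 11.6
eef_pos: [0.5114, -0.3125, 0.0756]
tool_rot: [[0.982, 0.191, 0.003], [0.191, -0.982, -0.001], [0.003, 0.001, -1.0]]
ft_force: [0.9, 0.8, -0.8]
gripper_width: 0.0342
```

Run:
```python
from h import *
s=st(); print((s["tool_rot"].T@s["ft_force"]).round(2))
```

```text
t 11.6 p [ 0.5114 -0.3125  0.0756] jaw -79.01 zax [ 3.1e-03 -9.0e-04 -1.0e+00] F [ 0.89  0.78 -0.83] w 0.0342 q [ 0.11  0.77  0.51  1.81 -0.56  0.71 -0.45]
[ 1.02 -0.59  0.83]
```

step_arm(series="0 0 0 0 0 0 1; 0 0 0 0 0 0 1; 0 0 0 0 0 0 1; 0 0 0 0 0 0 1; 0 0 0 0 0 0 1; 0 0 0 0 0 0 1; 0 0 0 0 0 0 1; 0 0 0 0 0 0 1; 0 0 0 0 0 0 1; 0 0 0 0 0 0 1")

```text
time_s: 12.6
eef_pos: [0.5114, -0.3122, 0.0756]
tool_rot: [[0.982, 0.191, 0.003], [0.191, -0.982, -0.0], [0.003, 0.001, -1.0]]
ft_force: [-0.3, 4.7, 4.7]
gripper_width: 0.0177
```

Run:
```python
from h import *
s=st(); print((s["tool_rot"].T@s["ft_force"]).round(2))
```

```text
t 12.6 p [ 0.5114 -0.3122  0.0756] jaw -79.01 zax [ 3.1e-03 -3.0e-04 -1.0e+00] F [-0.26  4.66  4.74] w 0.0177 q [ 0.11  0.77  0.51  1.81 -0.56  0.71 -0.45]
[ 0.65 -4.62 -4.74]
```

step_arm(series="0 -0.001 0 0 0 0 1; 0 -0.001 0 0 0 0 1; 0 -0.001 0 0 0 0 1; 0 -0.001 0 0 0 0 1; 0 -0.001 0 0 0 0 1; 0 -0.001 0 0 0 0 1; 0 -0.001 0 0 0 0 1; 0 -0.001 0 0 0 0 1; 0 -0.001 0 0 0 0 1; 0 -0.001 0 0 0 0 1")

```text
time_s: 13.6
eef_pos: [0.5113, -0.3119, 0.0756]
tool_rot: [[0.982, 0.191, 0.004], [0.191, -0.982, -0.002], [0.003, 0.002, -1.0]]
ft_force: [2.2, -4.2, -3.4]
gripper_width: 0.0176
```

Run:
```python
from h import *
s=st(); print((s["tool_rot"].T@s["ft_force"]).round(2))
```

```text
t 13.6 p [ 0.5113 -0.3119  0.0756] jaw -79.02 zax [ 0.0036 -0.0016 -1.    ] F [ 2.22 -4.2  -3.37] w 0.0176 q [ 0.11  0.77  0.51  1.81 -0.56  0.7  -0.45]
[1.37 4.54 3.38]
```

The spindle's y is found: the side force is balanced at TCP about (0.5113,-0.3120). Now I'll feel the dome's height with the fingers closed.

step_arm(series="0 -0.0002 0 0 0 0 0.4; 0 -0.0002 0 0 0 0 0.4; 0 -0.0002 -0.01 0 0 0 0.4; 0 -0.0002 -0.025 0 0 0 0.4; 0 -0.0002 -0.025 0 0 0 1; 0 -0.0002 -0.025 0 0 0 1; 0 -0.0002 -0.025 0 0 0 1; 0 -0.0002 -0.025 0 0 0 1; 0 -0.0002 -0.024 0 0 0 1; 0 -0.0002 -0.023 0 0 0 1")

```text
time_s: 14.6
eef_pos: [0.5111, -0.3116, 0.0983]
tool_rot: [[0.982, 0.19, 0.003], [0.19, -0.982, -0.001], [0.003, 0.002, -1.0]]
ft_force: [0.6, 0.1, 1.2]
gripper_width: 0.0004
```

Run:
```python
from h import *
s=st()
```

```text
t 14.6 p [ 0.5111 -0.3116  0.0983] jaw -79.02 zax [ 0.0032 -0.0014 -1.    ] F [0.57 0.1  1.18] w 0.0004 q [ 0.09  0.74  0.54  1.81 -0.53  0.74 -0.46]
```

Closed, with the tips at z 0.073. Descending slowly.

step_arm(series="0 0 0.001 0 0 0 1; 0 0 0.002 0 0 0 1; 0 0 0.003 0 0 0 1; 0 0 0.004 0 0 0 1; 0 0 0.0045 0 0 0 1; 0 0 0.005 0 0 0 1; 0 0 0.0055 0 0 0 1; 0 0 0.006 0 0 0 1; 0 0 0.0065 0 0 0 1; 0 0 0.007 0 0 0 1")

```text
time_s: 15.6
eef_pos: [0.5111, -0.3117, 0.0917]
tool_rot: [[0.982, 0.19, 0.003], [0.19, -0.982, -0.001], [0.003, 0.002, -1.0]]
ft_force: [-1.3, 2.3, 9.3]
gripper_width: 0.0009
```

Run:
```python
from h import *
s=st()
```

```text
t 15.6 p [ 0.5111 -0.3117  0.0917] jaw -79.02 zax [ 0.0033 -0.0012 -1.    ] F [-1.31  2.33  9.31] w 0.0009 q [ 0.1   0.75  0.53  1.81 -0.54  0.73 -0.46]
```

Contact came at TCP z 0.0917, so the dome is at 0.0667 and the hole at about 0.0587, which agrees with the cameras. On to the clip.

Run:
```python
from h import *
s=st()
print(mv([.4305,-.1315,.12],-72.3))
save("top","t5.png",(190,180,270,260),7)
save("side","s7.png",(190,200,260,270),8)
```

```text
t 15.6 p [ 0.5111 -0.3117  0.0917] jaw -79.02 zax [ 0.0033 -0.0012 -1.    ] F [-1.31  2.33  9.31] w 0.0009 q [ 0.1   0.75  0.53  1.81 -0.54  0.73 -0.46]
(array([-0.0448, -0.1922, -0.0288]), np.float64(-6.72))
```

step_arm(series="0 0 -0.015 0 0 0 -1; -0.01 -0.02 -0.03 0 0 0 -1; -0.025 -0.06 -0.03 0 0 -2 -1; -0.035 -0.1 -0.03 0 0 -4 -1; -0.044 -0.14 -0.03 0 0 -6.7 -1; -0.044 -0.175 -0.03 0 0 -6.7 -1; -0.044 -0.192 -0.03 0 0 -6.7 -1; -0.044 -0.193 -0.03 0 0 -6.7 -1; -0.044 -0.193 -0.03 0 0 -6.7 -1; -0.044 -0.193 -0.03 0 0 -6.7 -1")

```text
time_s: 16.7
eef_pos: [0.4317, -0.132, 0.1217]
tool_rot: [[0.953, 0.302, 0.005], [0.302, -0.953, -0.002], [0.004, 0.003, -1.0]]
ft_force: [-0.0, 0.7, 0.7]
gripper_width: 0.0786
```

Run:
```python
from h import *
s=st()
print(mv([.4305,-.1315,.0275],-72.3),(s["tool_rot"].T@np.array([0,0,-1])).round(4))
```

```text
t 16.7 p [ 0.4317 -0.132   0.1217] jaw -72.42 zax [ 0.0046 -0.0022 -1.    ] F [-0.03  0.68  0.67] w 0.0786 q [-0.25  0.5   0.56  2.18 -0.48  0.58 -0.61]
(array([-0.0013, -0.0012,  0.0942]), np.float64(-0.12)) [-0.0037 -0.0035  1.    ]
```

View pics/t5.png

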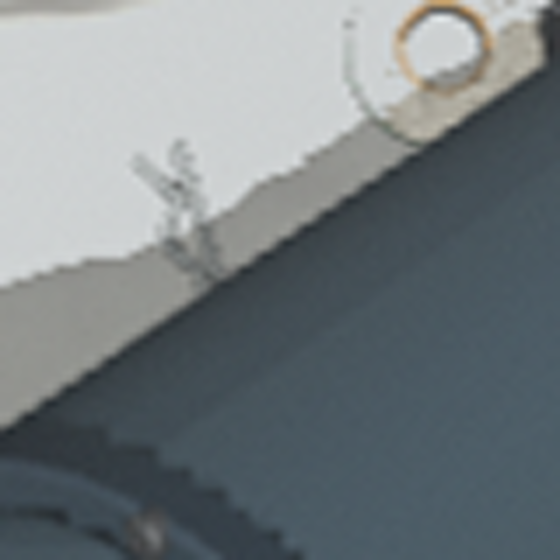

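View pics/s7.png

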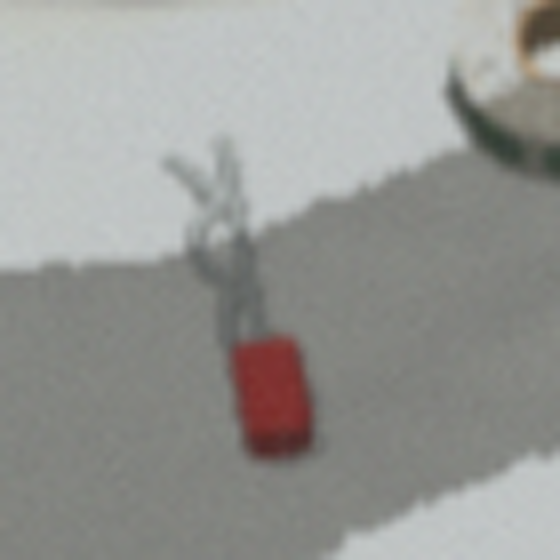

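step_arm(series="-0.001 -0.001 0.025 0.2 -0.2 0 -1; -0.001 -0.001 0.05 0.2 -0.2 0 -1; -0.001 -0.001 0.07 0.2 -0.2 0 -1; -0.001 -0.001 0.083 0.2 -0.2 0 -1; -0.001 -0.001 0.09 0.2 -0.2 0 -1; -0.001 -0.001 0.094 0.2 -0.2 0 -1; -0.001 -0.001 0.094 0.2 -0.2 0 0; -0.001 -0.001 0.094 0.2 -0.2 0 0.3; -0.001 -0.001 0.094 0.2 -0.2 0 0.5; -0.001 -0.001 0.094 0.2 -0.2 0 0.5", squeeze=30)

```text
time_s: 17.7
eef_pos: [0.4313, -0.1315, 0.0281]
tool_rot: [[0.953, 0.302, 0.001], [0.302, -0.953, -0.0], [0.001, 0.0, -1.0]]
ft_force: [0.4, 0.6, 0.2]
gripper_width: 0.0585
```

Run:
```python
from h import *
s=st()
save("side","s8.png",(170,180,290,280),6)
```

```text
t 17.7 p [ 0.4313 -0.1315  0.0281] jaw -72.4 zax [ 1.2e-03 -1.0e-04 -1.0e+00] F [0.43 0.55 0.24] w 0.0585 q [-0.1   0.68  0.36  2.18 -0.64  0.38 -0.47]
```

View pics/s8.png

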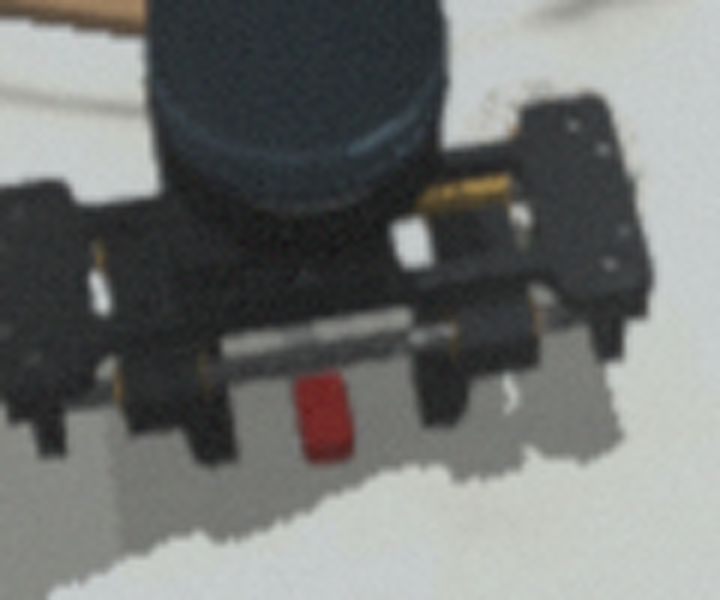

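The grip is midway between the pads, at side px about (224,249). Closing.

step_arm(series="0 0 0.0003 0 0 0 1; 0 0 0.0003 0 0 0 1; 0 0 0.0003 0 0 0 1; 0 0 0.0003 0 0 0 1; 0 0 0.0003 0 0 0 1; 0 0 0.0003 0 0 0 1; 0 0 0.0003 0 0 0 1; 0 0 0.0003 0 0 0 1; 0 0 0.0003 0 0 0 1; 0 0 0.0003 0 0 0 1", squeeze=30)

```text
time_s: 18.75
eef_pos: [0.4312, -0.1315, 0.0277]
tool_rot: [[0.953, 0.302, 0.001], [0.302, -0.953, -0.0], [0.001, 0.0, -1.0]]
ft_force: [-0.7, -0.5, -0.6]
gripper_width: 0.0153
```

Run:
```python
from h import *
s=st()
y=np.radians(11.05);ex=np.array([np.cos(y),np.sin(y)])
c=np.array([.5113,-.3120])
zt=s["eef_pos"][2]-0.002+0.0587
print("z target",zt)
p=c-ex*.12
print(p,mv([p[0],p[1],.15],-78.95))
```

```text
t 18.75 p [ 0.4312 -0.1315  0.0277] jaw -72.4 zax [ 0.001 -0.    -1.   ] F [-0.71 -0.48 -0.57] w 0.0153 q [-0.1   0.68  0.36  2.18 -0.64  0.38 -0.47]
z target 0.08443801280226595
[ 0.39352476 -0.33499987] (array([-0.0973,  0.1826, -0.1223]), np.float64(6.55))
```

step_arm(series="0 0 -0.03 0 0 0 1; -0.01 0.01 -0.07 0 0 1 1; -0.03 0.04 -0.09 0 0 3 1; -0.05 0.08 -0.09 0 0 5 1; -0.07 0.115 -0.09 0 0 6.5 1; -0.085 0.15 -0.09 0 0 6.5 1; -0.097 0.175 -0.09 0 0 6.5 1; -0.097 0.182 -0.09 0 0 6.5 1; -0.097 0.182 -0.09 0 0 6.5 1; -0.097 0.182 -0.09 0 0 6.5 1")

```text
time_s: 19.75
eef_pos: [0.394, -0.3327, 0.1174]
tool_rot: [[0.981, 0.194, 0.0], [0.194, -0.981, 0.002], [0.001, -0.001, -1.0]]
ft_force: [-0.1, -0.1, -0.8]
gripper_width: 0.0158
```

Run:
```python
from h import *
s=st()
y=np.radians(11.05);ex=np.array([np.cos(y),np.sin(y)])
c=np.array([.5113,-.3120])
p=c-ex*.105
print(mv([p[0],p[1],.0844],-78.95),(s["tool_rot"].T@np.array([0,0,-1])).round(4))
save("top","t9.png",(250,150,390,260),5)
save("side","s9.png",(250,150,400,280),4.5)
```

```text
t 19.75 p [ 0.394  -0.3327  0.1174] jaw -78.81 zax [ 5.0e-04  1.5e-03 -1.0e+00] F [-0.14 -0.13 -0.76] w 0.0158 q [ 0.18  0.6   0.56  2.02 -0.51  0.67 -0.3 ]
(array([0.0141, 0.0023, 0.033 ]), np.float64(0.14)) [-8.0e-04  1.4e-03  1.0e+00]
```

View pics/t9.png

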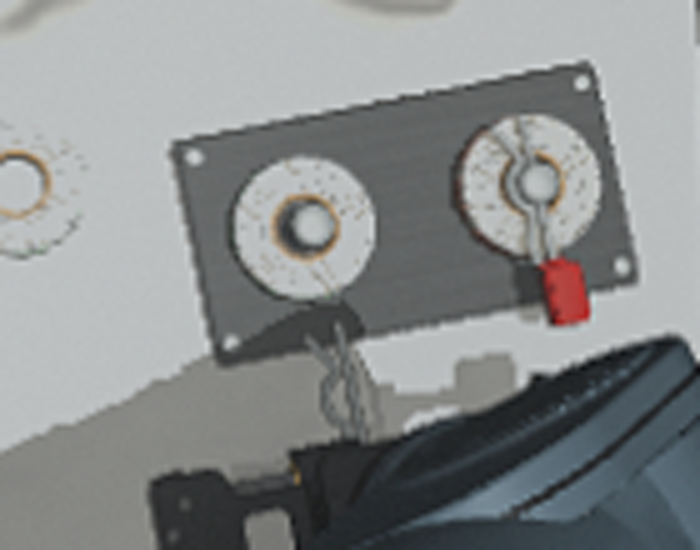

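View pics/s9.png

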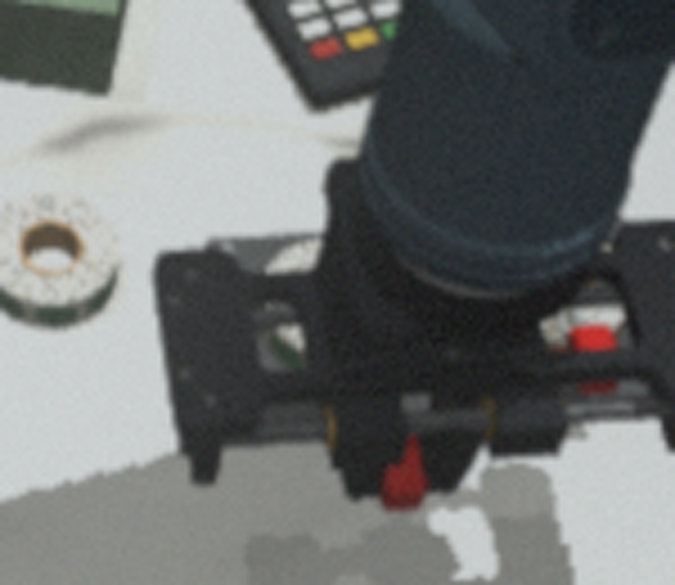

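The clip is held level, with its leg ahead toward the spindle. I'll check the tip at top px about (317,215) against the expected position.

Run:
```python
from h import *
s=get_state();R=s["tool_rot"];p=s["eef_pos"]
for q in ((337,325),(362,432),(349,378)):
    w=onz("top",(q[0]/5+250-.4,q[1]/5+150-.4),.0917); print(w.round(4),(R.T@(w-p)).round(4))
w=onz("top",(314/5+250-.4,226/5+150-.4),.0655);print("dome",w)
for n in ["clip_tip"]: print([(d["point"],d["confidence"]) for d in pinpoint("top",n)])
im=cv2.imread("pics/t9.png"); 
e=proj("top",p+R@np.array([.078,0,.0257]));print("expected tip px",e,((e-[250,150])+.4)*5)
```

```text
[ 0.4689 -0.3166  0.0917] [ 0.0764 -0.001   0.0258]
[ 0.4267 -0.3261  0.0917] [0.0332 0.0001 0.0258]
[ 0.4479 -0.3212  0.0917] [ 0.055  -0.0006  0.0258]
dome [ 0.51018699 -0.31169164  0.0655    ]
[([312.1, 209.3], 0.65)]
expected tip px [317.31403618 213.72062816] [338.57018089 320.60314079]
```

step_arm(series="0 0.0023 0.01 0.1 0 0.1 1; 0 0.0023 0.02 0.1 0 0.1 1; 0.005 0.0023 0.028 0.1 0 0.1 1; 0.01 0.0023 0.032 0.1 0 0.1 1; 0.014 0.0023 0.033 0.1 0 0.1 1; 0.014 0.0023 0.033 0.1 0 0.1 1; 0.014 0.0023 0.033 0.1 0 0.1 1; 0.014 0.0023 0.033 0.1 0 0.1 1; 0.014 0.0023 0.033 0.1 0 0.1 1; 0.014 0.0023 0.033 0.1 0 0.1 1")

```text
time_s: 20.9
eef_pos: [0.4082, -0.3323, 0.0847]
tool_rot: [[0.981, 0.193, 0.001], [0.193, -0.981, 0.003], [0.001, -0.003, -1.0]]
ft_force: [-0.4, -0.1, -0.1]
gripper_width: 0.0156
```

Run:
```python
from h import *
s=st()
y=np.radians(11.05);ex=np.array([np.cos(y),np.sin(y)])
c=np.array([.5113,-.3120])
p=c-ex*.095
print(mv([p[0],p[1],.0844],-78.95),(s["tool_rot"].T@np.array([0,0,-1])).round(4))
save("top","t10.png",(295,180,345,230),12)
R=s["tool_rot"];P=s["eef_pos"]
for x in (.03,.05,.078,.096): 
  e=proj("top",P+R@np.array([x,0,.0257]));print(x,((e-[295,180])*12+5.5).round(0))
```

```text
t 20.9 p [ 0.4082 -0.3323  0.0847] jaw -78.89 zax [ 6.0e-04  2.7e-03 -1.0e+00] F [-0.39 -0.13 -0.15] w 0.0156 q [ 0.21  0.67  0.52  2.   -0.56  0.62 -0.28]
(array([ 0.01  , -0.0001,  0.0003]), np.float64(0.06)) [-0.0011  0.0025  1.    ]
0.03 [300. 610.]
0.05 [276. 495.]
0.078 [243. 334.]
0.096 [221. 231.]
```

View pics/t10.png

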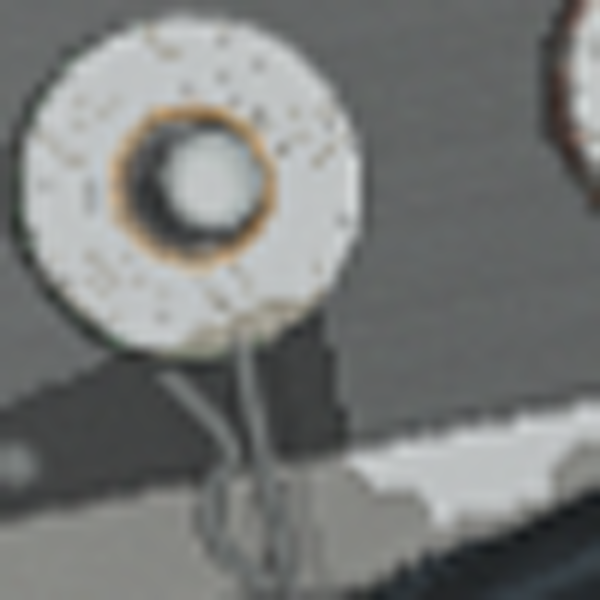

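The leg lines up: its tip is at top-crop (243,340) and the line from it extends to the dome at (213,180). I'll creep forward in small steps, keeping a light touch.

step_arm(series="0.005 0 0.0003 0.1 0 0 1; 0.009 0 0.0003 0.1 0 0 1; 0.012 0 0.0003 0.1 0 0 1; 0.013 0 0.0003 0.1 0 0 1; 0.014 0 0.0003 0.1 0 0 1; 0.0145 0 0.0003 0.1 0 0 1; 0.015 0 0.0003 0.1 0 0 1; 0.0155 0 0.0003 0.1 0 0 1; 0.016 0 0.0003 0.1 0 0 1; 0.0165 0 0.0003 0.1 0 0 1")

```text
time_s: 21.95
eef_pos: [0.4244, -0.329, 0.0844]
tool_rot: [[0.981, 0.193, 0.0], [0.193, -0.981, 0.005], [0.001, -0.004, -1.0]]
ft_force: [-0.1, 0.1, -0.6]
gripper_width: 0.0157
```

```bash
cat > c.py <<'E'
from h import *
s=st();print("Ftool",(s["tool_rot"].T@s["ft_force"]).round(2))
y=np.radians(11.05);ex=np.array([np.cos(y),np.sin(y)]);ey=np.array([-ex[1],ex[0]])
c=np.array([.5113,-.3120]);d=s["eef_pos"][:2]-c
print("along",(d@ex).round(4),"tip",(d@ex+.078).round(4),"lat",(d@ey).round(4),"leg z",(s["eef_pos"][2]-.0257).round(4))
E
python3 c.py
```

```text
t 21.95 p [ 0.4244 -0.329   0.0844] jaw -78.89 zax [ 1.0e-04  4.5e-03 -1.0e+00] F [-0.06  0.06 -0.64] w 0.0157 q [ 0.19  0.68  0.52  1.97 -0.56  0.64 -0.31]
Ftool [-0.04 -0.07  0.64]
along -0.0885 tip -0.0105 lat -0.0001 leg z 0.0587
```

step_arm(series="0.0004 0 0 -0.2 0 0 1; 0.0008 0 0 -0.2 0 0 1; 0.0012 0 0 -0.2 0 0 1; 0.0016 0 0 -0.2 0 0 1; 0.002 0 0 -0.2 0 0 1; 0.0022 0 0 -0.2 0 0 1; 0.0024 0 0 -0.2 0 0 1; 0.0026 0 0 -0.2 0 0 1; 0.0028 0 0 -0.2 0 0 1; 0.003 0 0 -0.2 0 0 1")

```text
time_s: 22.95
eef_pos: [0.4274, -0.3285, 0.0844]
tool_rot: [[0.981, 0.193, 0.001], [0.193, -0.981, 0.001], [0.001, -0.001, -1.0]]
ft_force: [0.4, -0.2, -0.2]
gripper_width: 0.0158
```

```bash
python3 c.py
```

```text
t 22.95 p [ 0.4274 -0.3285  0.0844] jaw -78.9 zax [ 9.e-04  1.e-03 -1.e+00] F [ 0.38 -0.23 -0.24] w 0.0158 q [ 0.18  0.68  0.52  1.97 -0.56  0.64 -0.31]
Ftool [0.33 0.29 0.24]
along -0.0855 tip -0.0075 lat -0.0001 leg z 0.0587
```

step_arm(series="0.0004 0 0 0 0 0 1; 0.0008 0 0 0 0 0 1; 0.0012 0 0 0 0 0 1; 0.0016 0 0 0 0 0 1; 0.002 0 0 0 0 0 1; 0.0022 0 0 0 0 0 1; 0.0024 0 0 0 0 0 1; 0.0026 0 0 0 0 0 1; 0.0028 0 0 0 0 0 1; 0.003 0 0 0 0 0 1")

```text
time_s: 23.95
eef_pos: [0.4303, -0.3279, 0.0844]
tool_rot: [[0.981, 0.193, 0.001], [0.193, -0.981, 0.001], [0.001, -0.001, -1.0]]
ft_force: [-0.7, -0.3, 0.7]
gripper_width: 0.0157
```

```bash
python3 c.py
python3 - <<'E'
from h import *
save("top","t11.png",(295,180,345,230),12)
s=get_state();R=s["tool_rot"];P=s["eef_pos"]
for x in (.05,.078): 
  e=proj("top",P+R@np.array([x,0,.0257]));print(x,((e-[295,180])*12+5.5).round(0))
E
```

```text
t 23.95 p [ 0.4303 -0.3279  0.0844] jaw -78.9 zax [ 9.e-04  1.e-03 -1.e+00] F [-0.73 -0.34  0.65] w 0.0157 q [ 0.18  0.69  0.52  1.96 -0.56  0.64 -0.32]
Ftool [-0.78  0.19 -0.65]
along -0.0825 tip -0.0045 lat -0.0001 leg z 0.0587
0.05 [249. 365.]
0.078 [216. 205.]
```

View pics/t11.png

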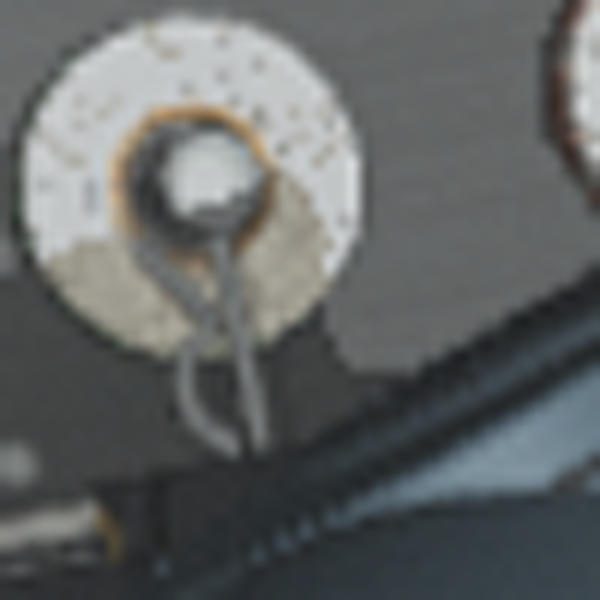

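The leg's tip has gone under the dome at crop (217,235) with almost no force, so it is probably entering the hole. I'll continue gently.

step_arm(series="0.0004 0 0 0 0 0 1; 0.0008 0 0 0 0 0 1; 0.0012 0 0 0 0 0 1; 0.0016 0 0 0 0 0 1; 0.002 0 0 0 0 0 1; 0.0024 0 0 0 0 0 1; 0.0028 0 0 0 0 0 1; 0.0032 0 0 0 0 0 1; 0.0036 0 0 0 0 0 1; 0.004 0 0 0 0 0 1")

```text
time_s: 25.0
eef_pos: [0.4343, -0.3272, 0.0844]
tool_rot: [[0.981, 0.193, 0.001], [0.193, -0.981, 0.001], [0.001, -0.001, -1.0]]
ft_force: [-0.5, -0.4, 0.9]
gripper_width: 0.0157
```

```bash
python3 c.py
```

```text
t 25.0 p [ 0.4343 -0.3272  0.0844] jaw -78.89 zax [ 9.e-04  1.e-03 -1.e+00] F [-0.54 -0.38  0.92] w 0.0157 q [ 0.17  0.69  0.52  1.95 -0.56  0.64 -0.33]
Ftool [-0.61  0.26 -0.92]
along -0.0785 tip -0.0005 lat -0.0001 leg z 0.0587
```

step_arm(series="0.001 0 0 0 0 0 1; 0.002 0 0 0 0 0 1; 0.003 0 0 0 0 0 1; 0.004 0 0 0 0 0 1; 0.005 0 0 0 0 0 1; 0.006 0 0 0 0 0 1; 0.007 0 0 0 0 0 1; 0.008 0 0 0 0 0 1; 0.009 0 0 0 0 0 1; 0.010 0 0 0 0 0 1")

```text
time_s: 26.0
eef_pos: [0.4433, -0.3251, 0.0843]
tool_rot: [[0.981, 0.192, -0.001], [0.192, -0.981, 0.002], [-0.0, -0.002, -1.0]]
ft_force: [-4.1, 0.9, 2.9]
gripper_width: 0.0154
```

```bash
python3 c.py
```

```text
t 26.0 p [ 0.4433 -0.3251  0.0843] jaw -78.91 zax [-6.0e-04  1.6e-03 -1.0e+00] F [-4.1   0.9   2.88] w 0.0154 q [ 0.16  0.7   0.52  1.94 -0.56  0.66 -0.34]
Ftool [-3.85 -1.67 -2.88]
along -0.0693 tip 0.0087 lat 0.0002 leg z 0.0586
```

step_arm(series="0.0015 0.0001 0 0 0 0 1; 0.0025 0.0001 0 0 0 0 1; 0.0035 0.0001 0 0 0 0 1; 0.0045 0.0001 0 0 0 0 1; 0.0055 0.0001 0 0 0 0 1; 0.0065 0.0001 0 0 0 0 1; 0.0075 0.0001 0 0 0 0 1; 0.0085 0.0001 0 0 0 0 1; 0.0095 0.0001 0 0 0 0 1; 0.0105 0.0001 0 0 0 0 1")

```text
time_s: 27.0
eef_pos: [0.4522, -0.3232, 0.0841]
tool_rot: [[0.981, 0.192, -0.003], [0.192, -0.981, 0.002], [-0.002, -0.003, -1.0]]
ft_force: [-5.6, 1.4, 3.6]
gripper_width: 0.0158
```

```bash
python3 c.py
```

```text
t 27.0 p [ 0.4522 -0.3232  0.0841] jaw -78.96 zax [-0.0027  0.0024 -1.    ] F [-5.56  1.35  3.6 ] w 0.0158 q [ 0.15  0.71  0.53  1.92 -0.56  0.67 -0.36]
Ftool [-5.2  -2.4  -3.58]
along -0.0602 tip 0.0178 lat 0.0003 leg z 0.0584
```

step_arm(series="0.0015 0.0001 -0.0002 0 0.1 0 1; 0.0025 0.0001 -0.0002 0 0.1 0 1; 0.004 0.0001 -0.0002 0 0.1 0 1; 0.0055 0.0001 -0.0002 0 0.1 0 1; 0.007 0.0001 -0.0002 0 0.1 0 1; 0.0085 0.0001 -0.0002 0 0.1 0 1; 0.010 0.0001 -0.0002 0 0.1 0 1; 0.011 0.0001 -0.0002 0 0.1 0 1; 0.012 0.0001 -0.0002 0 0.1 0 1; 0.012 0.0001 -0.0002 0 0.1 0 1")

```text
time_s: 28.0
eef_pos: [0.4641, -0.3215, 0.0844]
tool_rot: [[0.982, 0.191, -0.001], [0.191, -0.982, 0.002], [-0.0, -0.002, -1.0]]
ft_force: [0.2, 0.5, 2.5]
gripper_width: 0.0156
```

```bash
python3 c.py
python3 - <<'E'
from h import *
save("top","t12.png",(285,170,385,240),7)
save("side","s12.png",(290,180,380,250),8)
E
```

```text
t 28.0 p [ 0.4641 -0.3215  0.0844] jaw -78.98 zax [-7.e-04  2.e-03 -1.e+00] F [0.24 0.47 2.48] w 0.0156 q [ 0.14  0.72  0.53  1.9  -0.56  0.68 -0.37]
Ftool [ 0.33 -0.42 -2.48]
along -0.0482 tip 0.0298 lat -0.0003 leg z 0.0587
```

View pics/t12.png

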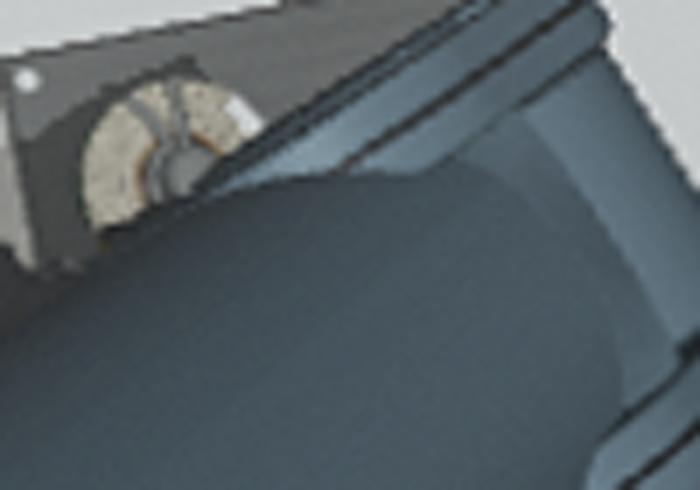

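The push force has dropped to zero. The leg is out behind the spindle at crop (178,95), with the bow round it. I'll release and back up.

step_arm(series="0 0 0 0 0 0 0.5; 0 0 0 0 0 0 0.2; 0 0 0 0 0 0 0; 0 0 0 0 0 0 0; 0 0 -0.01 0 0 0 0; 0 0 -0.03 0 0 0 0; -0.01 0 -0.06 0 0 0 0; -0.03 0 -0.09 0 0 0 0; -0.07 0 -0.1 0 0 0 0; -0.1 0 -0.1 0 0 0 0")

```text
time_s: 29.1
eef_pos: [0.3649, -0.342, 0.1867]
tool_rot: [[0.982, 0.19, 0.002], [0.19, -0.982, 0.0], [0.002, 0.0, -1.0]]
ft_force: [-1.1, 0.7, 0.0]
gripper_width: 0.0441
```

```bash
python3 c.py
python3 - <<'E'
from h import *
save("top","t13.png",(285,150,385,230),7)
save("side","s13.png",(280,170,400,260),6)
for n in("top","side"):
    print(n,[(np.round(d["point"],1),round(d["confidence"],2)) for d in pinpoint(n,"clip_tip")],[(np.round(d["point"],1),round(d["confidence"],2)) for d in pinpoint(n,"pen")],[(np.round(d["point"],1),round(d["confidence"],2)) for d in pinpoint(n,"card_reader")])
E
```

```text
t 29.1 p [ 0.3649 -0.342   0.1867] jaw -79.02 zax [ 2.3e-03  1.0e-04 -1.0e+00] F [-1.07  0.65  0.01] w 0.0441 q [ 0.14  0.46  0.67  2.03 -0.41  0.78 -0.33]
Ftool [-0.92 -0.84 -0.01]
along -0.1494 tip -0.0714 lat -0.0014 leg z 0.161
top [(array([304.7, 177.1]), 0.61)] [(array([317.2, 261.6]), 0.47)] [(array([301.7, 110.4]), 0.84)]
side [(array([325.7, 289.2]), 0.17)] [(array([324.5, 290.3]), 0.7)] [(array([319.2, 150.8]), 0.81)]
```

View pics/t13.png

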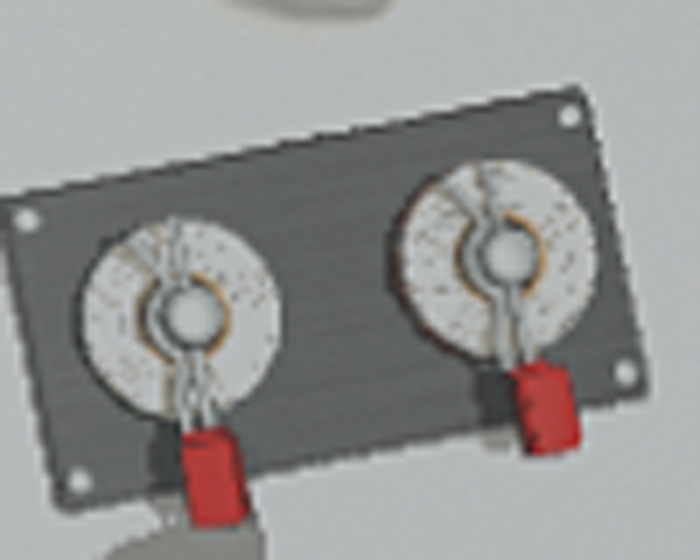

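View pics/s13.png

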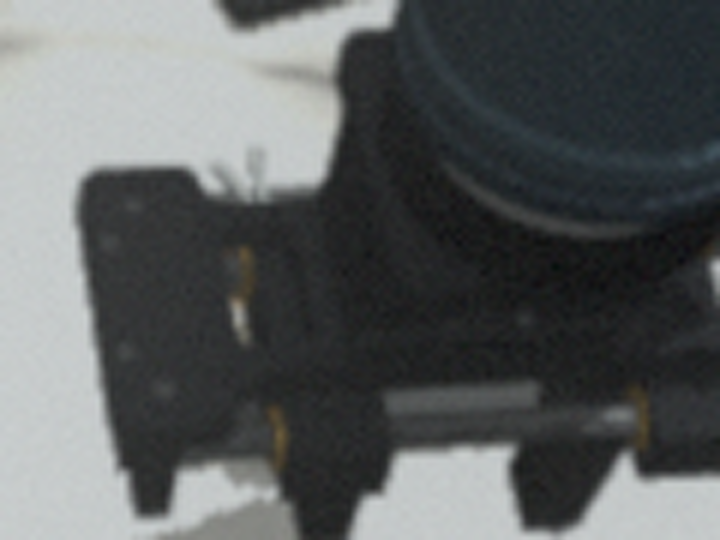

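Run:
```python
from h import *
y=np.radians(11.05);ex=np.array([np.cos(y),np.sin(y)]);ey=np.array([-ex[1],ex[0]])
q=lambda x,y:(x/7+285-.43,y/7+150-.43)
d=onz("top",q(192,315),.0655)
for n,p,z in(("tip",q(172,219),.0587),("tipnet",(304.7,177.1),.0587),("grip",q(212,462),.0727),):
    v=(onz("top",p,z)-d)[:2];print(n,(v@ex).round(4),(v@ey).round(4))
r=onz("top",q(181,317),.032)
v=(r-d)[:2];print("roll",v@ex,v@ey)
save("top","t14.png",(300,170,320,215),12)
```

```text
tip 0.0293 -0.001
tipnet 0.0387 0.0064
grip -0.0431 0.0041
roll 0.0017116616304497115 -0.0017604670796885396
```

View pics/t14.png

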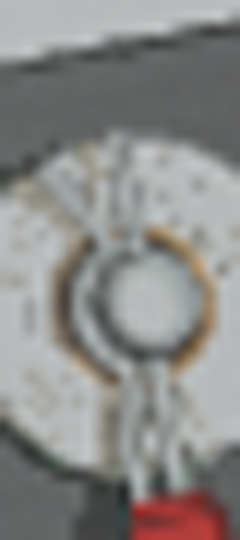

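The bow clasps the spindle like the pattern's. The leg's tip is about 29 mm beyond the axis and 1 mm off sideways. The hand is clear, so I'll hand the job in.

```bash
python3 -c "
from rig import *
print(close_job())"
```

```text
the job is handed in; nothing more can be done
None
```

The green label roll is on the empty spindle, down on its plate, and the R-clip is locked through the cross hole from the front. I handed the job in at about 29 s of the 70 s; the hand-in reports no verdict.

- **Roll:** I took the loose roll nearer the base, 0.425 m away against 0.565 m for the look-alike. In the last top view it lies flat and within about 2.5 mm of the spindle's axis.
- **Finding the hole:** I gripped the spindle lightly to find its sideways position and touched its dome for height, which put the hole at z ≈ 0.0587 m. The cameras agreed to within about 0.5 mm.
- **Clip:** The leg went in almost without force. The force reading along the push was 4–5 N where I sampled it as the bow rode over, and it fell to zero at the seat.
- **Last checks:** The leg's tip measures about 29 mm beyond the axis and 1 mm off sideways, and the bow looks closed round the spindle like the pattern's. The hand was clear of everything.
- **Disagreement:** The point detector put the tip at 39 mm beyond the axis and 6 mm off sideways, with confidence 0.61. I discounted it because the enlarged picture and the arm's own position (30 mm at release) agree with each other.
- **Not checked:** The last side view of the clip was blocked by the gripper. The detector's points for the pen and card reader shifted by up to 4 pixels; I saw no contact with either and did not measure further.

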